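# Set the swivel fence of the baguette board to its bias mark

### The arm

A 7-joint arm with a two-finger parallel gripper is mounted at the origin on a cart in front of the work surface, level with it; the furniture and walls round the work are solid. World frame = base frame: x ahead of the robot, y to its left, z up, the work surface at z = 0. Lengths are in m, angles in rad, forces in N, time in s.
With the tool pointing down it reaches from about 0.425 to 0.925 m from the base axis. Payload 6.8 kg.
Tool frame: the origin (TCP) lies at the very end of the fingers, on their centre line; the grasp point (between the pads) lies 19 mm behind it; z points along the fingers, y is the line along which they close (so a half turn about z gives the same grasp; the last joint's range is limited). The gripper opens to 85 mm and grips with 20 to 120 N. Pads are 22 mm wide; open, the fingers measure 114 mm over their backs; the gripper's body (76 mm by 85 mm) begins 54 mm behind the grasp point. The pads swing forward as they close: fully open they stand 13 mm farther back than shut.
Start: joints at [-1.292, 0.477, 0.022, 1.555, -0.011, 1.109, -0.083], TCP at [0.255, 0.625, 0.231] pointing down, gripper open.
Joint ranges: [-2.96, 2.96], [-0.34, 2.1], [-1.41, 1.46], [0.24, 2.44], [-1.37, 4.51], [0.17, 1.92], [-2.96, 2.96]. Speed limits (rad/s): [2.39, 2.39, 3.14, 3.14, 3.14, 3.14, 3.14].

### API

Orientations are given as a unit quaternion [w, x, y, z].
In Python, from station import bot gives the robot as it stands. The module is installed in compiled form; this text tells all that it offers.
- The arm moves only by the shell command python3 -m jog 'ROWS' [OPENING] [FORCE]. ROWS is JSON, a list of rows, each a list of 4 numbers: the shift along the tool's x, y, z in cm, then the turn about the tool's z in rad. In form: [[x, y, z, spin], ...]. A call has 1 to 20 rows; each row is the pose to reach, as a shift and turn from the pose commanded when the call began, along the tool's axes at that moment; what a row does not reach only later rows make up. A row lasts 1/12 s, in which the tool goes at most 41.7 mm and 7.16 degrees, less where a joint would pass 70% of its speed; a pose out of reach is approached as far as the arm can. A call with a gripper value outside its range is refused whole. OPENING is the closure, from -1 (fully open) to 1 (shut), set as the call begins (- or left out, the last holds). The fingers move at their own pace and stop on an object; FORCE is the grip in N (left out, the last holds). Time passes only in rows, so rows that repeat a pose let the fingers close. It gives the time, the measured TCP pose, the force, the opening and the grip force at its end, in the units of the state.
- bot.get_obs(): the state, without advancing time (a new reading comes with each control period).
- bot.read_camera(name): name is "scene" or "top" or "wrist"; returns a dict with "pixels" (400x640x3 uint8, red, green, blue), "depth" (400x640 float32, m along the optical axis (not along the pixel's ray), 0 where there is no reading), "fovy" (degrees; the focal length in pixels is half the picture's height over the tangent of half this angle, whatever the lens; pixels are square), "cx", "cy" (the principal point, pixels), "pose" (4x4, takes a point from camera to world coordinates). Camera axes: x right, y down, z forward; pixel columns grow to the right and rows downward; lengths in m; the calibration is good to about 2 mm. A picture is of the moment at which its call begins.
- bot.hand_in(): hands the job in; it is judged then, once.
The state is a dict: "t": time; "q": joint angles; "joint_vel": joint speeds; "joint_torque": joint torques, N m; "eef_pos": TCP position; "tool_rot": TCP orientation; "contact_force": force on the tool from outside, world axes, zero at the start; "torque": the same for the moment, N m; "gripper_width": opening from 0.0 (shut) to 1.0 (fully open); "grasp_force": force on a finger pad.
Only numpy, scipy, OpenCV 4.12 (cv2) and the standard library are available. Lean on these libraries where they do the work, as an engineer would, in place of code of your own. Each camera call takes 0.05 s, during which the arm holds its last target. There are 200 camera calls.

### The job

The next baguettes are to be cut on the bias, so reset the fence of the bread slicing board: its wing knob has been overtightened, so loosen it, swing the fence until its pointer stands on the long scale line that ends in a dot, and nip the knob up again to about 0.3 newton metres, no more. Do not drag the fence round while it is still clamped, and leave the tongs, the hand stamp and the saucer where they are.

Things in the scene. Friction and masses are not known exactly. Their poses are not given: they have to be found in the camera images.
- bread_board: Fixed light wooden slicing board, 240 (x) x 300 (y) x 22 mm on short feet. Origin at the centre of its underside; x points away from the robot, y to the left along its length. Two slotted steel uprights (knife gate, 74 mm above the wood) stand near its right end at y = -133 mm, fixed.
- fence_pivot (a point): The vertical axis on which the fence turns, at the height of the board's wooden face (22 mm above the counter), in the board's frame at x = 80 mm, y = -105 mm.
- fence (a joint): Angle of the swivel fence, rad. 0: along the board's y axis (square to the knife); grows as its free end swings towards the robot (anticlockwise from above). Stops at -0.03 and 0.84. With the clamp loose it turns under about 0.15 N m (1 N at the knob) and stays where it is left.
- pointer (a point): Tip of the small dark pointer at the fence's free end, 224 mm from the pivot axis, 2 mm above the wood. The fence is a wooden bar 16 mm thick, its top 29 mm above the wood, reaching 168 mm from the pivot; beyond that a flat steel lug, top 10 mm above the wood, carries the wing knob.
- scale_plate: Aluminium arc plate let into the board's face under the fence's free end, fixed to the board; origin: the board's origin raised 22 mm. Black lines every 5 degrees from 0 to 45, longer at 0, 15, 30 and 45. The height of its face differs by some tenths of a millimetre from board to board, so the knob angle where the clamp bites is not known.
- dot_mark (a point): Inner end of the long scale line that ends in a round dot (7 mm) at its outer end: the 30 degree line, 224 mm from the pivot axis. The pointer stands on the mark when both points coincide seen from above.
- wing_knob: Black clamp knob on the fence's lug, 190 mm from the pivot, turning about a vertical axis. Origin on the axis under its 30 mm flange. Clockwise from above tightens: a quick screw, it presses its pad down on the scale plate, 2.5 mm per rad. Found clamped much too tight; 1.35 rad anticlockwise always frees it, 0.5 rad or more before its stop. It stays as left.
- knob_grip (a point): Middle of the knob's upright bar, on its axis, 71 mm above the counter. The bar is 50 mm long (the point's y), 12 mm thick (x), 23 mm high, on a 17 mm stem. Turning it loose takes under 0.1 N m; once the pad bites the moment rises by some 0.8 N m per rad (120 N of clamp force per rad, 0.007 N m per N). A rise of 0.3 N m is right; it holds when turning stops.
- tongs: Loose steel tongs, 27 x 238 x 22 mm, lying behind the board; a bystander. Origin under its middle.
- saucer: Loose white saucer, 118 mm wide, 16 mm high, left behind the board; a bystander. Origin at the centre of its underside.
- stamp: Loose wooden hand stamp standing upright, 45 x 30 x 70 mm, front left of the board; a bystander. Origin at the centre of its underside.

How it is judged:
On the way, in this order (a step that is already met when the one before it is completed fails the run):
1. the wing knob is loosened until the clamp lets go of the scale plate (contact force between wing_knob and scale_plate below 2 N), for 0.2 s.
2. the loose fence is swung until its pointer stands on the dotted mark (within 4 mm) (horizontal distance between pointer and dot_mark below 0.004 m), for 0.2 s.
At the end, for the whole second after the job is handed in: The pointer stands within 4 mm (1 degree) of the dotted scale line, the knob is tightened to a clamp force of 22 to 62 N (its moment risen by about 0.16 to 0.43 N m over that of the loose knob), and the fence is at rest (horizontal distance between pointer and dot_mark below 0.004 m and contact force between wing_knob and scale_plate between 22 and 62 N and velocity of joint fence between -0.02 and 0.02 rad/s); the robot touches nothing.
It fails at once if the clamp is tightened past all measure (clamp force above 170 N) (contact force between wing_knob and scale_plate above 170 N).
It fails at once if the fence is dragged round (faster than 0.2 rad/s) while it is clamped with more than 15 N (contact force between wing_knob and scale_plate above 15 N and (velocity of joint fence above 0.2 rad/s or velocity of joint fence below -0.2 rad/s)).
It fails at once if the tongs, hand stamp or saucer are moved more than 20 mm (distance of any of tongs, stamp, saucer from where it was at the start of the episode above 0.02 m).
It also fails if it takes over 48 s, if anything falls off the work surface, if the arm or the gripper's body presses on something with over 40 N, if the wrist force passes 120 N, or if a joint passes its speed limit or range.

## Working session

There is one attempt and no reset: what is moved stays moved. The work goes in short steps, Python scripts to look and compute and a shell command to move; the robot and the scene stay as the last step left them, time stands still between calls to the robot, and variables do not carry over. Pictures are saved under pics/ and viewed, at most 10 in all, crops included, and the job is handed in when it is done.

```bash
mkdir -p pics
cat > h.py <<'E'
import numpy as np, cv2
from station import bot
def cam(n,save=None):
    c=bot.read_camera(n); 
    if save: cv2.imwrite('pics/'+save,c['pixels'][:,:,::-1])
    return c
def ray(c,u,v):
    f=200/np.tan(np.radians(c['fovy'])/2)
    d=np.array([(u-c['cx'])/f,(v-c['cy'])/f,1.])
    P=np.array(c['pose']); return P[:3,3],P[:3,:3]@d
def onz(c,u,v,z):
    o,d=ray(c,u,v); return o+d*(z-o[2])/d[2]
def dep(c,u,v):
    o,d=ray(c,u,v); return o+d*c['depth'][int(v),int(u)]
E
python3 - <<'E'
from h import *
o=bot.get_obs(); print({k:np.round(v,3) for k,v in o.items()})
for n in('top','scene'):
    c=cam(n,n+'1.png'); np.savez(n+'1.npz',**c); print(n,c['fovy'],c['cx'],c['cy'],np.round(c['pose'],3))
E
```

```text
{'t': np.float64(0.0), 'q': array([-1.292,  0.478,  0.022,  1.556, -0.012,  1.109, -0.083]), 'joint_vel': array([ 0.001,  0.   , -0.001, -0.002, -0.   ,  0.   ,  0.002]), 'joint_torque': array([-0.0000e+00, -5.9644e+01,  1.6080e+00, -2.8119e+01,  1.2000e-02,
        9.0000e-03, -0.0000e+00]), 'eef_pos': array([0.254, 0.625, 0.23 ]), 'tool_rot': array([-0.   ,  0.192,  0.981, -0.001]), 'contact_force': array([ 0.052,  0.292, -0.058]), 'torque': array([-0.032,  0.003,  0.   ]), 'grasp_force': np.float64(0.0), 'gripper_width': np.float64(1.001)}
top 57.142486112796924 321.7205491435531 201.1079541630459 [[ 0.067 -0.972  0.226  0.363]
 [-0.998 -0.065  0.015 -0.046]
 [-0.    -0.226 -0.974  1.047]
 [ 0.     0.     0.     1.   ]]
scene 49.18474227521597 317.2126087103957 197.35168671369843 [[ 0.738 -0.452  0.502  0.011]
 [-0.675 -0.506  0.537 -0.668]
 [ 0.012 -0.735 -0.678  0.834]
 [ 0.     0.     0.     1.   ]]
```

View pics/top1.png

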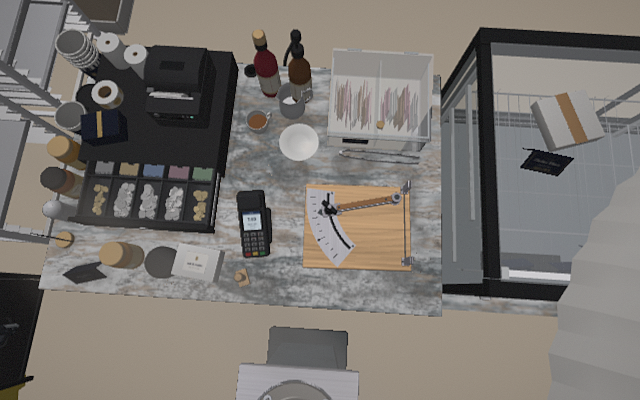

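View pics/scene1.png

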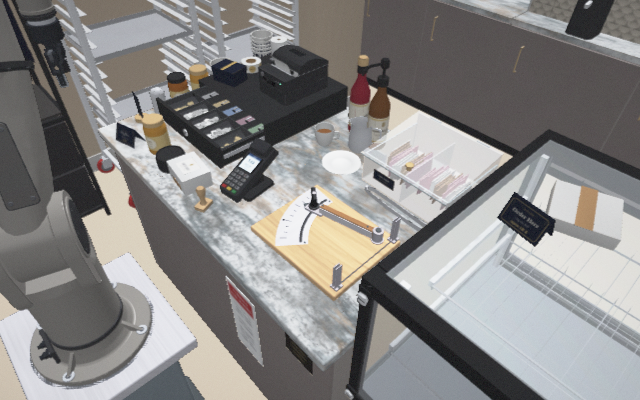

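The top view shows the board at about u 304–411, v 184–270, with the knob near (328,208), the pivot near (397,199) and the scale arc on the left. The stamp is near (242,278). I'll enlarge the board.

Run:
```python
from h import *
a=cv2.imread('pics/top1.png')[175:280,295:425]; cv2.imwrite('pics/topc.png',cv2.resize(a,None,fx=5.6,fy=5.6,interpolation=cv2.INTER_CUBIC))
c=dict(np.load('top1.npz'))
p=c['pixels']; hsv=cv2.cvtColor(p,cv2.COLOR_RGB2HSV)
m=cv2.inRange(hsv,(8,60,120),(25,255,255)); m[:175]=0;m[285:]=0;m[:,:295]=0;m[:,425:]=0
m=cv2.morphologyEx(m,cv2.MORPH_CLOSE,np.ones((15,15)))
k=max(cv2.findContours(m,0,2)[0],key=cv2.contourArea)
r=cv2.minAreaRect(k);print(r);
for q in cv2.boxPoints(r): print(q,onz(c,*q,.022).round(4))
```

```text
((357.2359924316406, 226.83035278320312), (108.13343811035156, 83.85262298583984), 1.7623909711837769)
[301.90543 267.074  ] [0.4112 0.0121 0.022 ]
[304.48428 183.26106] [0.6503 0.0235 0.022 ]
[412.56656 186.5867 ] [ 0.6611 -0.2891  0.022 ]
[409.9877  270.39966] [ 0.422  -0.2846  0.022 ]
```

View pics/topc.png

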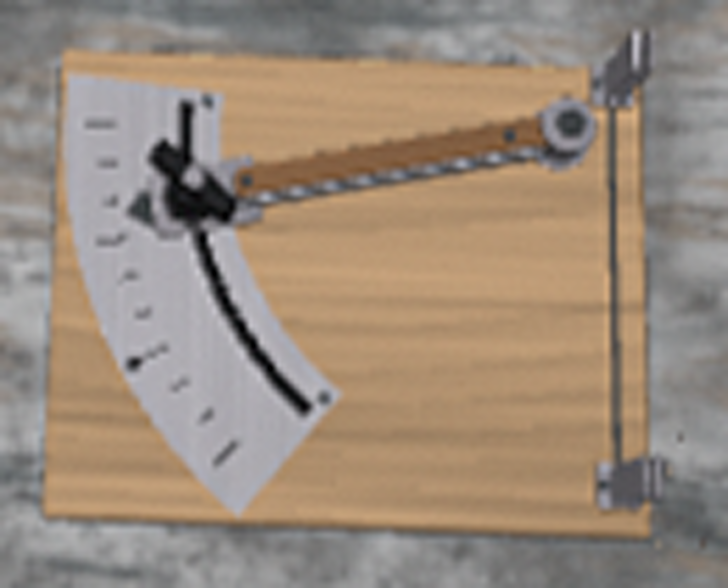

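The crop shows the fence at about 10°, with the pointer tip near crop (128,211). The dot is near (135,363) and the knob bar runs from about (155,155) to (235,212).

Run:
```python
from h import *
c=dict(np.load('top1.npz'))
C=lambda x,y:((x+.5)/5.6+295-.5,(y+.5)/5.6+175-.5)
fl,bl,fr=[onz(c,*C(*q),.022)[:2] for q in((45,517),(65,50),(650,535))]
print(fl,bl,fr,np.linalg.norm(bl-fl),np.linalg.norm(fr-fl))
ctr=(bl+fr)/2; y=(fl-fr); y/=np.linalg.norm(y); x=np.array([y[1],-y[0]]); yaw=np.arctan2(-x[0]*0+x[1],x[0])
x2=(bl-fl)/np.linalg.norm(bl-fl)
print('ctr',ctr,'yaw',yaw,np.arctan2(x2[1],x2[0]))
piv=ctr+.08*x-.105*y; print('piv',piv)
def pol(n,q,z):
    p=onz(c,*C(*q),z)[:2]; d=p-piv
    th=np.arctan2(-d@x,d@y); print(n,p.round(4),'r',np.linalg.norm(d).round(4),'deg',np.degrees(th).round(2)); return p
pol('pointer',(128,211),.024); pol('dot',(135,363),.022); pol('dotinner',(165,349),.022); pol('0in',(117,124),.022); pol('45in',(238,443),.022)
pol('15in',(125,237),.022)
a=pol('barA',(155,150),.0825);b=pol('barB',(235,208),.0825);print('mid',(a+b)/2,'dir',np.arctan2(*(b-a)[::-1]))
# depth points of knob
dm=c['depth']
P=np.array([dep(c,u,v) for u in range(312,350) for v in range(195,222)])
s=P[(P[:,2]>.074)&(P[:,2]<.095)];print(len(s),s.mean(0));r=cv2.minAreaRect(s[:,:2].astype(np.float32));print(r,cv2.boxPoints(r))
```

```text
[0.41175797 0.01016748] [0.64985967 0.01849067] [ 0.42282812 -0.28642065] 0.23824712605924706 0.2967946578311849
ctr [ 0.53634389 -0.13396499] yaw 0.03730766337723398 0.03494223214346693
piv [ 0.62020462 -0.235908  ]
pointer [ 0.5669 -0.02  ] r 0.2224 deg 11.72
dot [ 0.4903 -0.0288] r 0.2445 deg 29.95
dotinner [ 0.4983 -0.0432] r 0.228 deg 30.18
0in [ 0.6123 -0.0111] r 0.2249 deg -0.13
45in [ 0.4541 -0.0824] r 0.2262 deg 45.11
15in [ 0.5538 -0.0193] r 0.2265 deg 14.9
barA [ 0.586  -0.0323] r 0.2064 deg 7.4
barB [ 0.5601 -0.0724] r 0.1742 deg 18.03
mid [ 0.57306935 -0.05237311] dir -2.14408173767291
85 [ 0.57217655 -0.05095983  0.08202511]
((0.5729792714118958, -0.05100426450371742), (0.04806991666555405, 0.012042948044836521), 53.34322738647461) [[ 0.55379933 -0.0666908 ]
 [ 0.5634605  -0.07388069]
 [ 0.5921592  -0.03531773]
 [ 0.582498   -0.02812784]]
```

```bash
cat >> h.py <<'E'
from scipy.spatial.transform import Rotation as R
def plan(p,yaw_y=None):
    """shift in tool axes (cm) and spin to bring TCP to p, tool y at world angle yaw_y (rad, mod pi)"""
    o=bot.get_obs(); M=R.from_quat(np.roll(o['tool_rot'],-1)).as_matrix()
    d=M.T@(np.array(p)-o['eef_pos'])*100; a=np.arctan2(M[1,1],M[0,1])
    s=0 if yaw_y is None else -(yaw_y-a)
    print('shift',d.round(2),'spin',np.round(s,3),'alt',np.round([s-np.pi,s+np.pi],3),'tooly',a.round(3),'q',o['q'].round(3))
E
python3 - <<'E'
from h import *
plan([.573,-.0515,.18],np.radians(-36.7))
E
```

```text
shift [-55.01 -50.59   5.13] spin 1.825 alt [-1.317  4.966] tooly 1.184 q [-1.292  0.478  0.022  1.556 -0.011  1.109 -0.083]
```

```bash
python3 -m jog '[[-3,-2.8,0,0.1],[-6,-5.5,0,0.2],[-9,-8.3,0,0.3],[-12,-11,0,0.4],[-15,-13.8,0,0.5],[-18,-16.5,0,0.6],[-21,-19.3,0,0.7],[-24,-22,0,0.8],[-27,-24.8,0,0.9],[-30,-27.6,0,1],[-33,-30.3,0,1.1],[-36,-33.1,0,1.2],[-39,-35.9,0,1.3],[-42,-38.6,0,1.4],[-45,-41.4,1,1.5],[-48,-44.1,2,1.6],[-51,-46.9,3,1.7],[-53.5,-49.2,4,1.8],[-55,-50.6,5.1,1.825],[-55,-50.6,5.1,1.825]]' -1 60
python3 - <<'E'
from h import *
o=bot.get_obs();print(o['contact_force'],o['torque'],o['joint_vel'].round(3))
c=cam('wrist','w1.png'); np.savez('w1.npz',**c); print(np.round(c['pose'],3)); plan([.573,-.0515,.18],np.radians(-36.7))
E
```

```text
t: 1.77
eef_pos: [0.5728, -0.0566, 0.1784]
tool_rot: [0.001, 0.896, 0.445, -0.002]
contact_force: [-0.2, -0.3, -0.1]
gripper_width: 0.996
grasp_force: 0.0
[-0.18643621 -0.32145191 -0.06657368] [-0.02401623  0.06105537  0.01019767] [-0.057 -0.047 -0.049  0.016  0.018  0.039 -0.038]
[[ 0.796 -0.577 -0.181  0.618]
 [-0.605 -0.76  -0.238  0.003]
 [-0.     0.299 -0.954  0.32 ]
 [ 0.     0.     0.     1.   ]]
shift [ 0.21 -0.09 -0.1 ] spin -0.005 alt [-3.146  3.137] tooly -0.645 q [-0.491  0.423  0.618  1.882 -0.299  0.932 -0.379]
```

View pics/w1.png

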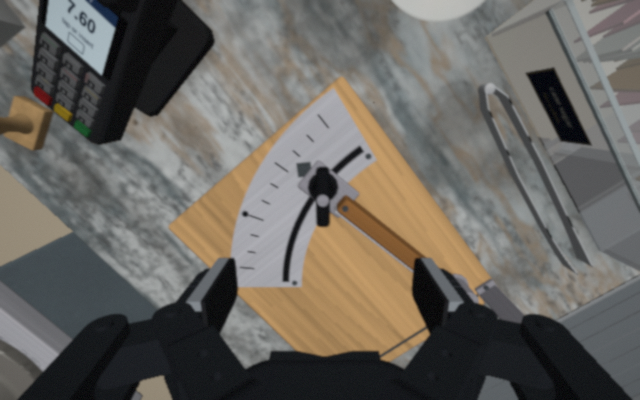

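The wrist view shows the knob bar upright in the picture, about (323,170)–(323,222). The pointer is near (303,170) and the dot near (245,214). I'll refine the knob position with the depth image.

```bash
cat >> h.py <<'E'
PIV=np.array([.6202,-.2359]); YAW=.0365
X=np.array([np.cos(YAW),np.sin(YAW)]); Y=np.array([-X[1],X[0]])
def pol(p):
    d=np.array(p[:2])-PIV; return np.linalg.norm(d).round(4),np.degrees(np.arctan2(-d@X,d@Y)).round(2)
def cloud(c):
    f=200/np.tan(np.radians(c['fovy'])/2); v,u=np.mgrid[0:400,0:640]; d=c['depth']
    P=np.stack([(u-c['cx'])/f*d,(v-c['cy'])/f*d,d],-1)@np.array(c['pose'])[:3,:3].T+np.array(c['pose'])[:3,3]
    P[d==0]=np.nan; return P
E
python3 - <<'E'
from h import *
c=dict(np.load('w1.npz')); P=cloud(c)
m=(P[...,2]>.078)&(P[...,2]<.09)&(np.hypot(P[...,0]-.573,P[...,1]+.0515)<.04)
s=P[m]; v,u=np.where(m); r=cv2.minAreaRect(s[:,:2].astype(np.float32)); print(len(s),np.median(s[:,2]),r,pol(r[0]),u.min(),u.max(),v.min(),v.max())
for n,q,z in(('ptr',(300,167),.024),('dot',(245,214),.022),('dotin',(263,220),.022)): p=onz(c,*q,z); print(n,p.round(4),pol(p))
g=c['depth'];b=P[100:300,180:420];print(np.nanmedian(P[230:260,340:360,2]))
E
```

```text
771 0.08069475461496847 ((0.5742051005363464, -0.0524863600730896), (0.049653492867946625, 0.011695697903633118), 53.10723876953125) (np.float64(0.1891), np.float64(11.99)) 316 330 170 227
ptr [ 0.5664 -0.0246  0.024 ] (np.float64(0.2181), np.float64(12.2))
dot [ 0.4889 -0.0288  0.022 ] (np.float64(0.2452), np.float64(30.27))
dotin [ 0.4996 -0.0453  0.022 ] (np.float64(0.2256), np.float64(30.23))
0.021442070919336642
```

Run:
```python
from h import *
plan([.5737,-.052,.055],np.radians(-36.8))
```

```text
shift [2.50e-01 1.00e-02 1.24e+01] spin -0.003 alt [-3.145  3.138] tooly -0.645 q [-0.491  0.423  0.618  1.882 -0.299  0.932 -0.379]
```

```bash
python3 -m jog '[[0.1,0.05,3,0],[0.1,0.05,6,0],[0.1,0.05,9,0],[0.1,0.05,11,0],[0.1,0.05,12.4,0],[0.1,0.05,12.4,0],[0.1,0.05,12.4,0]]' -1 60
python3 - <<'E'
from h import *
plan([.5737,-.052,.055],np.radians(-36.8))
E
python3 -m jog '[[0,0,0,0],[0,0,0,0],[0,0,0,0],[0,0,0,0],[0,0,0,0],[0,0,0,0],[0,0,0,0],[0,0,0,0]]' 1 60
python3 - <<'E'
from h import *
o=bot.get_obs();print(o['contact_force'],o['torque'],o['grasp_force'],o['gripper_width'])
plan([.5737,-.052,.055],np.radians(-36.8))
E
```

```text
t: 2.4
eef_pos: [0.5736, -0.0491, 0.0562]
tool_rot: [-0.001, 0.893, 0.449, -0.0]
contact_force: [0.5, 0.5, 0.7]
gripper_width: 0.998
grasp_force: 0.0
shift [-0.23  0.18  0.12] spin 0.003 alt [-3.138  3.145] tooly -0.639 q [-0.402  0.594  0.505  1.955 -0.434  0.702 -0.272]
t: 3.07
eef_pos: [0.5756, -0.0512, 0.0571]
tool_rot: [0.001, 0.894, 0.448, 0.001]
contact_force: [5.0, -3.2, 2.8]
gripper_width: 0.126
grasp_force: 58.8
[ 4.99607401 -3.23522998  2.84835198] [-0.51011256 -0.59887779 -0.00107051] 58.753436990082264 0.12562116091393
shift [-0.18 -0.11  0.21] spin 0.001 alt [-3.141  3.142] tooly -0.642 q [-0.401  0.594  0.507  1.953 -0.434  0.699 -0.271]
```

```bash
python3 -m jog '[[-0.1,0,0,0],[-0.1,0,0,-0.04],[-0.1,0,0,-0.08],[-0.1,0,0,-0.12],[-0.1,0,0,-0.18],[-0.1,0,0,-0.24],[-0.1,0,0,-0.30],[-0.1,0,0,-0.36],[-0.1,0,0,-0.42],[-0.1,0,0,-0.48]]' 1 110
cat > s.py <<'E'
from h import *
o=bot.get_obs();print('t',o['t'].round(2),'F',o['contact_force'].round(2),'T',o['torque'].round(3),o['grasp_force'].round(1),o['gripper_width'].round(3),'pos',o['eef_pos'].round(4))
M=R.from_quat(np.roll(o['tool_rot'],-1)).as_matrix();print('tooly',np.arctan2(M[1,1],M[0,1]).round(4),'q',o['q'].round(3),pol(o['eef_pos']))
E
python3 s.py
```

```text
t: 3.9
eef_pos: [0.5745, -0.051, 0.0567]
tool_rot: [0.0, 0.761, 0.649, 0.001]
contact_force: [3.2, -1.0, 1.6]
gripper_width: 0.117
grasp_force: 107.8Traceback (most recent call last):
  File "s.py", line 2, in <module>
    o=bot.get_obs();print('t',o['t'].round(2),'F',o['contact_force'].round(2),'T',o['torque'].round(3),o['grasp_force'].round(1),o['gripper_width'].round(3),'pos',o['eef_pos'].round(4))
                              ^^^^^^^^^^^^
AttributeError: 'float' object has no attribute 'round'
```

```bash
sed -i "s/o\['t'\].round(2)/round(float(o['t']),2)/;s/o\['grasp_force'\].round(1)/o['grasp_force']/;s/o\['gripper_width'\].round(3)/o['gripper_width']/" s.py
python3 s.py
python3 -m jog '[[0,0,0,-0.06],[0,0,0,-0.12],[0,0,0,-0.18],[0,0,0,-0.24],[0,0,0,-0.30],[0,0,0,-0.36],[0,0,0,-0.42],[0,0,0,-0.48],[0,0,0,-0.54],[0,0,0,-0.6],[0,0,0,-0.66],[0,0,0,-0.72],[0,0,0,-0.78],[0,0,0,-0.84],[0,0,0,-0.88],[0,0,0,-0.88]]' 1 110
python3 s.py
```

```text
t 3.9 F [ 3.18 -1.    1.58] T [-0.114 -0.703 -0.149] 107.79082953929901 0.11693351313273102 pos [ 0.5745 -0.051   0.0567]
tooly -0.1584 q [-0.306  0.567  0.377  1.949 -0.32   0.681  0.11 ] (np.float64(0.1905), np.float64(11.8))
t: 5.23
eef_pos: [0.5728, -0.0514, 0.0563]
tool_rot: [-0.001, 0.413, 0.911, -0.0]
contact_force: [-0.2, -0.5, 2.9]
gripper_width: 0.118
grasp_force: 108.1
t 5.23 F [-0.22 -0.55  2.93] T [-0.254 -0.113  0.051] 108.08601558208466 0.11804274548917808 pos [ 0.5728 -0.0514  0.0563]
tooly 0.7202 q [-0.13   0.541  0.144  1.938 -0.12   0.671  0.808] (np.float64(0.1905), np.float64(12.32))
```

```bash
cat >> h.py <<'E'
def arc(dth,n):
    o=bot.get_obs(); M=R.from_quat(np.roll(o['tool_rot'],-1)).as_matrix(); p=o['eef_pos'].copy()
    for k in range(1,n+1):
        a=dth*k/n; d=p[:2]-PIV; r=np.array([[np.cos(a),-np.sin(a)],[np.sin(a),np.cos(a)]])@d-d
        s=M.T@np.array([*r,0])*100; print(s[:2].round(2),(-a).round(3))
E
python3 -c "
from h import *
arc(np.radians(17.8),8)"
```

```text
[ 0.32 -0.67] -0.039
[ 0.62 -1.34] -0.078
[ 0.89 -2.03] -0.117
[ 1.13 -2.73] -0.155
[ 1.34 -3.44] -0.194
[ 1.53 -4.16] -0.233
[ 1.69 -4.88] -0.272
[ 1.82 -5.61] -0.311
```

```bash
python3 -m jog '[[0.16,-0.33,0,-0.02],[0.32,-0.67,0,-0.04],[0.47,-1.0,0,-0.06],[0.62,-1.34,0,-0.08],[0.76,-1.68,0,-0.1],[0.89,-2.03,0,-0.12],[1.01,-2.38,0,-0.14],[1.13,-2.73,0,-0.155],[1.24,-3.08,0,-0.175],[1.34,-3.44,0,-0.195],[1.44,-3.8,0,-0.215],[1.53,-4.16,0,-0.233],[1.61,-4.52,0,-0.25],[1.69,-4.88,0,-0.27],[1.76,-5.25,0,-0.29],[1.82,-5.61,0,-0.31],[1.82,-5.61,0,-0.31],[1.82,-5.61,0,-0.31]]' 1 110
python3 s.py
python3 - <<'E'
from h import *
for n in('wrist','top'):
    c=cam(n,n+'2.png'); np.savez(n+'2.npz',**c)
a=cv2.imread('pics/top2.png')[175:280,295:425]; b=cv2.imread('pics/wrist2.png')
cv2.imwrite('pics/c2.png',np.hstack([cv2.resize(a,None,fx=3.5,fy=3.5,interpolation=cv2.INTER_CUBIC)[:360,:360],cv2.resize(b[60:340,150:490],(437,360),interpolation=cv2.INTER_CUBIC)]))
E
```

```text
t: 6.73
eef_pos: [0.5184, -0.0746, 0.0563]
tool_rot: [-0.001, 0.267, 0.964, -0.0]
contact_force: [-2.4, 0.8, 5.3]
gripper_width: 0.116
grasp_force: 108.6
t 6.73 F [-2.43  0.82  5.25] T [ 0.335  0.283 -0.063] 108.61422657966614 0.11551108098590435 pos [ 0.5184 -0.0746  0.0563]
tooly 1.0294 q [-0.026  0.475  0.062  2.055 -0.05   0.614  1.099] (np.float64(0.1907), np.float64(30.15))
```

View pics/c2.png

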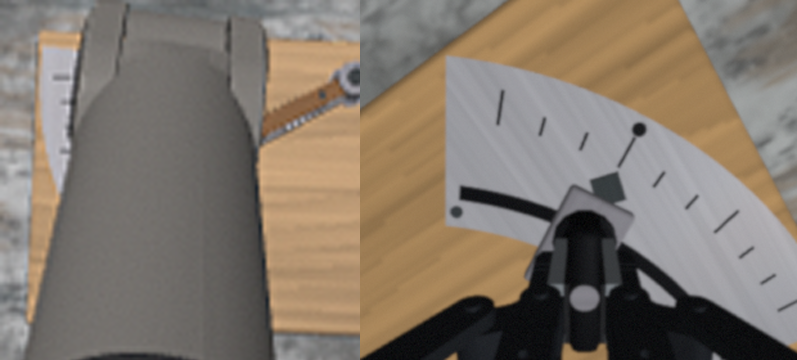

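The wrist view shows the pointer close to the dotted 30° line, whose inner end is at crop (620,166). I'll zoom in on the pointer tip.

Run:
```python
from h import *
b=cv2.imread('pics/wrist2.png')[140:240,290:400]
cv2.imwrite('pics/c3.png',cv2.resize(b,None,fx=6,fy=6,interpolation=cv2.INTER_CUBIC))
```

```text
(no output)
```

View pics/c3.png

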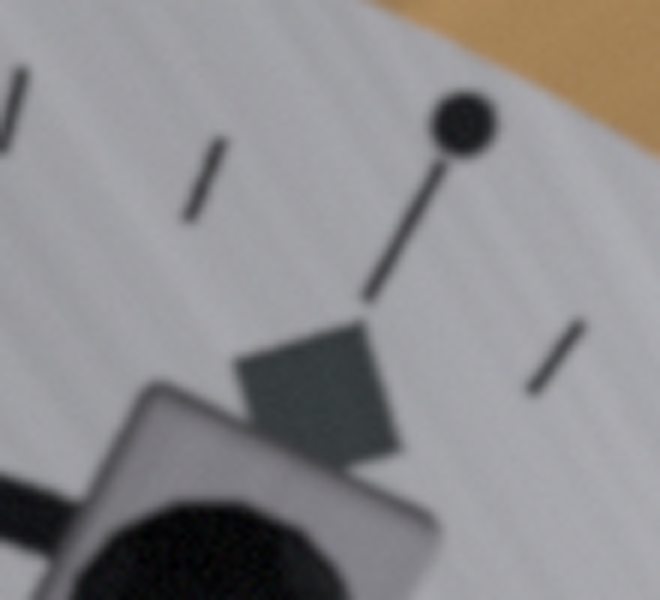

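The pointer tip (362,322) lies on the inward extension of the dotted line (inner end 370,300), within about 0.5 mm sideways. Now I'll tighten step by step and watch the moment.

```bash
sed -i '1a import sys' s.py
python3 - <<'E'
from h import *
c=dict(np.load('wrist2.npz'))
for n,q,z in(('tip',(362,322),.024),('in',(368,302),.022),('dot',(463,125),.022)): p=onz(c,(q[0]+.5)/6+289.5,(q[1]+.5)/6+139.5,z); print(n,p.round(4),pol(p))
E
python3 -m jog '[[0,0,0,0.05],[0,0,0,0.1],[0,0,0,0.1]]' >/dev/null; python3 s.py
python3 -m jog '[[0,0,0,0.05],[0,0,0,0.1],[0,0,0,0.1]]' >/dev/null; python3 s.py
python3 -m jog '[[0,0,0,0.05],[0,0,0,0.1],[0,0,0,0.1]]' >/dev/null; python3 s.py
```

```text
tip [ 0.5013 -0.0471  0.024 ] (np.float64(0.2231), np.float64(30.11))
in [ 0.5003 -0.0457  0.022 ] (np.float64(0.2248), np.float64(30.12))
dot [ 0.4896 -0.0289  0.022 ] (np.float64(0.2448), np.float64(30.16))
t 7.08 F [-1.57  2.63  4.82] T [ 0.375  0.238 -0.117] 108.59534919261932 0.114002209144611 pos [ 0.5188 -0.0743  0.0563]
tooly 0.927 q [-0.048  0.476  0.089  2.056 -0.071  0.613  1.016] (np.float64(0.1908), np.float64(30.02))
t 7.33 F [-0.41  2.03  5.92] T [ 0.392  0.163 -0.079] 108.57694387435913 0.11671525916964742 pos [ 0.5189 -0.0742  0.0563]
tooly 0.8276 q [-0.069  0.477  0.115  2.057 -0.092  0.613  0.936] (np.float64(0.1908), np.float64(29.97))
t 7.58 F [-2.09  2.04  5.08] T [ 0.502  0.21  -0.108] 108.59472692012787 0.11628522261093328 pos [ 0.519  -0.0741  0.0563]
tooly 0.7285 q [-0.09   0.478  0.141  2.058 -0.114  0.613  0.857] (np.float64(0.1909), np.float64(29.93))
```

```bash
for i in 1 2 3 4; do python3 -m jog '[[0,0,0,0.04],[0,0,0,0.08],[0,0,0,0.08]]' >/dev/null; python3 s.py; done
```

```text
t 7.83 F [-1.47  2.36  5.68] T [ 0.603  0.187 -0.109] 108.60813975334167 0.11938492398970682 pos [ 0.519  -0.0741  0.0563]
tooly 0.6496 q [-0.107  0.48   0.162  2.059 -0.131  0.613  0.794] (np.float64(0.1909), np.float64(29.93))
t 8.08 F [-2.24  2.93  5.44] T [ 0.652  0.285 -0.063] 108.62814903259277 0.1159810895090941 pos [ 0.519  -0.0741  0.0563]
tooly 0.5697 q [-0.124  0.481  0.183  2.061 -0.148  0.613  0.73 ] (np.float64(0.1909), np.float64(29.92))
t 8.33 F [-1.85  3.86  5.53] T [ 0.644  0.155 -0.098] 108.60290765762329 0.11837141685173405 pos [ 0.5191 -0.074   0.0563]
tooly 0.4898 q [-0.14   0.483  0.204  2.062 -0.165  0.613  0.666] (np.float64(0.1909), np.float64(29.9))
t 8.58 F [-0.14  3.36  5.76] T [ 0.657  0.154 -0.048] 108.64474475383759 0.11534096678987484 pos [ 0.5192 -0.074   0.0563]
tooly 0.4099 q [-0.157  0.484  0.225  2.063 -0.183  0.613  0.603] (np.float64(0.1908), np.float64(29.88))
```

```bash
for i in 1 2 3 4; do python3 -m jog '[[0,0,0,0.03],[0,0,0,0.06],[0,0,0,0.06]]' >/dev/null; python3 s.py; done
```

```text
t 8.83 F [-0.7   3.23  5.94] T [0.64  0.133 0.025] 108.68808388710022 0.11462252826928138 pos [ 0.5193 -0.074   0.0564]
tooly 0.3507 q [-0.17   0.486  0.241  2.063 -0.196  0.614  0.556] (np.float64(0.1908), np.float64(29.85))
t 9.08 F [-0.85  3.32  5.8 ] T [0.661 0.138 0.027] 108.7494295835495 0.11676940986081187 pos [ 0.5193 -0.074   0.0564]
tooly 0.2908 q [-0.182  0.487  0.257  2.064 -0.209  0.615  0.508] (np.float64(0.1908), np.float64(29.83))
t 9.33 F [-0.99  3.28  7.03] T [0.64  0.176 0.016] 108.83125305175781 0.11850553557759852 pos [ 0.5194 -0.0739  0.0565]
tooly 0.231 q [-0.195  0.489  0.273  2.065 -0.222  0.615  0.461] (np.float64(0.1908), np.float64(29.8))
t 9.58 F [-2.49  3.46  6.92] T [0.661 0.201 0.108] 108.93517971038818 0.11499567425537115 pos [ 0.5195 -0.074   0.0566]
tooly 0.1711 q [-0.207  0.49   0.289  2.066 -0.235  0.616  0.414] (np.float64(0.1907), np.float64(29.79))
```

The moment began to rise at a tool angle of about 0.42. I'll average some readings while holding, then check the pointer.

```bash
for i in 1 2 3 4 5 6; do python3 -m jog '[[0,0,0,0]]' >/dev/null; python3 -c "
from h import *
o=bot.get_obs();print(o['torque'].round(3),o['joint_torque'][6].round(3),o['grasp_force'])"; done
python3 - <<'E'
from h import *
c=cam('wrist','wrist3.png'); np.savez('wrist3.npz',**c)
b=cv2.imread('pics/wrist3.png')[100:250,200:440]
cv2.imwrite('pics/c4.png',cv2.resize(b,None,fx=3.3,fy=3.3,interpolation=cv2.INTER_CUBIC))
E
```

```text
[0.695 0.145 0.104] -0.123 108.91784012317657
[0.662 0.155 0.14 ] -0.086 108.91826391220093
[0.717 0.132 0.073] -0.085 108.9195728302002
[0.686 0.109 0.095] -0.086 108.91955137252808
[0.739 0.141 0.082] -0.086 108.91967296600342
[0.721 0.173 0.092] -0.087 108.92041325569153
```

View pics/c4.png

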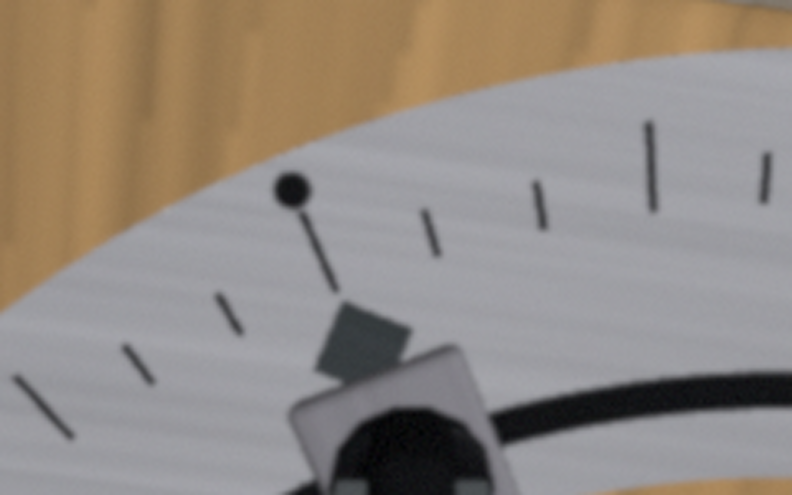

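The pointer is still within about 0.7 mm of the line (tip 345,301; line end 336,292). The moment has risen by about 0.19 N m, so I'll turn another 0.14 rad.

```bash
python3 -m jog '[[0,0,0,0.04],[0,0,0,0.08],[0,0,0,0.12],[0,0,0,0.14],[0,0,0,0.14]]' >/dev/null; python3 s.py; for i in 1 2 3 4 5 6; do python3 -m jog '[[0,0,0,0]]' >/dev/null; python3 -c "
from h import *
o=bot.get_obs();print(o['torque'].round(3),o['joint_torque'][6].round(3),o['grasp_force'])"; done
```

```text
t 10.55 F [-1.19  3.06  7.85] T [0.661 0.177 0.224] 109.27208304405212 0.11493337273814612 pos [ 0.5197 -0.0739  0.0567]
tooly 0.032 q [-0.237  0.495  0.326  2.067 -0.267  0.618  0.304] (np.float64(0.1906), np.float64(29.71))
[0.681 0.166 0.231] -0.233 109.22450602054596
[0.694 0.17  0.234] -0.208 109.22414660453796
[0.692 0.15  0.184] -0.209 109.22629952430725
[0.708 0.094 0.178] -0.21 109.22791957855225
[0.707 0.15  0.253] -0.21 109.22870814800262
[0.677 0.122 0.228] -0.211 109.22887086868286
```

The rise is now about 0.31 N m. Releasing and lifting clear.

```bash
python3 -m jog '[[0,0,0,0],[0,0,0,0],[0,0,0,0],[0,0,0,0],[0,0,0,0],[0,0,0,0],[0,0,0,0],[0,0,-1,0],[0,0,-3,0],[0,0,-5.5,0],[0,0,-8,0],[0,0,-10,0],[0,0,-12,0],[0,0,-12,0],[0,0,-12,0],[0,0,-12,0]]' -1
python3 s.py
python3 - <<'E'
from h import *
c=cam('wrist','wrist4.png'); np.savez('wrist4.npz',**c); cam('top','top4.png')
b=cv2.imread('pics/wrist4.png'); a=cv2.imread('pics/top4.png')
cv2.imwrite('pics/c5.png',np.hstack([cv2.resize(b[60:310,180:430],(550,550),interpolation=cv2.INTER_CUBIC),cv2.resize(a[120:300,225:305],(245,550))]))
E
```

```text
t: 12.38
eef_pos: [0.5189, -0.0744, 0.1762]
tool_rot: [-0.0, 0.697, 0.717, -0.0]
contact_force: [0.2, -1.0, 0.2]
gripper_width: 1.002
grasp_force: 0.0
t 12.38 F [ 0.15 -0.98  0.19] T [0.082 0.017 0.   ] 0.0 1.002423806742953 pos [ 0.5189 -0.0744  0.1762]
tooly 0.0291 q [-0.315  0.308  0.41   1.992 -0.158  0.872  0.209] (np.float64(0.1906), np.float64(30.0))
```

View pics/c5.png

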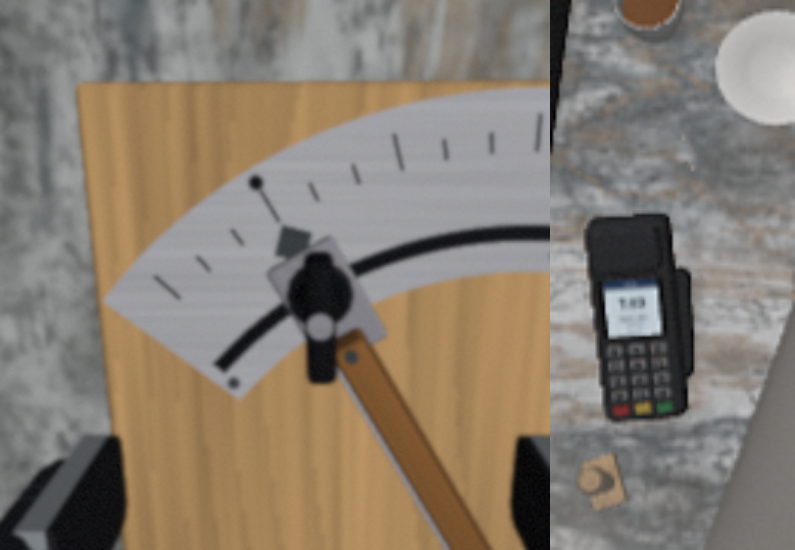

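The pointer sits on the dotted line, with its tip at about (283,228) in line with the line's inner end at (278,221). The saucer and stamp are untouched. My loose-knob baseline (−0.09 N m) has an implausible sign, so I can't trust the clamp force. There is time to regrip, back off and retighten, reading the low-noise joint torque while moving.

```bash
cat > r.py <<'E'
from h import *
o=bot.get_obs(); M=R.from_quat(np.roll(o['tool_rot'],-1)).as_matrix()
print(round(float(o['t']),2),'y',np.arctan2(M[1,1],M[0,1]).round(3),'Tz',o['torque'][2].round(3),'j7',o['joint_torque'][6].round(3),'g',np.round(o['grasp_force'],2),'F',o['contact_force'].round(1),pol(o['eef_pos']))
E
python3 r.py
python3 -m jog '[[0,0,3,0],[0,0,6,0],[0,0,9,0],[0,0,11,0],[0,0,12,0],[0,0,12,0],[0,0,12,0]]' -1 >/dev/null; python3 r.py
python3 -m jog '[[0,0,0,0],[0,0,0,0],[0,0,0,0],[0,0,0,0],[0,0,0,0],[0,0,0,0],[0,0,0,0],[0,0,0,0]]' 1 110 >/dev/null; python3 r.py
for i in 1 2 3; do python3 -m jog '[[0,0,0,-0.04]]' >/dev/null; python3 r.py; done
for i in 1 2 3 4; do python3 -m jog '[[0,0,0,-0.04],[0,0,0,-0.08]]' >/dev/null; python3 r.py; done
for i in 1 2 3; do python3 -m jog '[[0,0,0,-0.04],[0,0,0,-0.08]]' >/dev/null; python3 r.py; done
python3 -m jog '[[0,0,0,0],[0,0,0,0]]' >/dev/null; python3 r.py
```

```text
12.48 y 0.029 Tz -0.021 j7 0.0 g 0.0 F [-0.4 -0.1 -0.1] (np.float64(0.1908), np.float64(30.1))
13.07 y 0.029 Tz -0.049 j7 0.031 g 0.0 F [ 0.1 -0.2  1.2] (np.float64(0.1903), np.float64(30.01))
13.73 y 0.03 Tz 0.297 j7 -0.274 g 107.47 F [-1.1 -0.1  7. ] (np.float64(0.1902), np.float64(29.78))
13.82 y 0.069 Tz -0.217 j7 -0.658 g 107.49 F [-0.9  1.1  5.6] (np.float64(0.1902), np.float64(29.79))
13.9 y 0.11 Tz -0.217 j7 -0.36 g 107.48 F [-0.9  0.9  5.1] (np.float64(0.1902), np.float64(29.8))
13.98 y 0.15 Tz -0.154 j7 -0.314 g 107.47 F [-1.4  0.4  4.4] (np.float64(0.1902), np.float64(29.81))
14.15 y 0.23 Tz -0.149 j7 -0.34 g 107.46 F [-0.3 -0.   3.9] (np.float64(0.1903), np.float64(29.84))
14.32 y 0.31 Tz -0.18 j7 -0.368 g 107.44 F [-1.  -0.8  3.5] (np.float64(0.1903), np.float64(29.86))
14.48 y 0.391 Tz -0.08 j7 -0.394 g 107.43 F [-0.2 -0.1  2.3] (np.float64(0.1904), np.float64(29.89))
14.65 y 0.471 Tz -0.076 j7 -0.41 g 107.44 F [-1.2  0.1  2.3] (np.float64(0.1904), np.float64(29.91))
14.82 y 0.551 Tz -0.165 j7 -0.414 g 107.49 F [-1.3  0.5  2.7] (np.float64(0.1903), np.float64(29.94))
14.98 y 0.63 Tz -0.043 j7 -0.415 g 107.51 F [-1.5  0.1  2.5] (np.float64(0.1904), np.float64(29.96))
15.15 y 0.711 Tz -0.155 j7 -0.416 g 107.48 F [-1.1 -0.4  2.8] (np.float64(0.1904), np.float64(29.97))
15.32 y 0.708 Tz 0.02 j7 0.037 g 107.8 F [-0.7  1.1  4.1] (np.float64(0.1903), np.float64(29.85))
```

```bash
for i in 1 2 3 4; do python3 -m jog '[[0,0,0,0.03],[0,0,0,0.06]]' >/dev/null; python3 r.py; done
for i in 1 2 3 4 5 6 7 8 9 ; do python3 -m jog '[[0,0,0,0.03]]' >/dev/null; python3 r.py; done
```

```text
15.48 y 0.645 Tz 0.058 j7 0.391 g 108.0 F [-0.9  0.8  4.9] (np.float64(0.1903), np.float64(29.83))
15.65 y 0.586 Tz -0.012 j7 0.302 g 108.11 F [-1.2  1.9  4.4] (np.float64(0.1903), np.float64(29.81))
15.82 y 0.526 Tz 0.014 j7 0.304 g 108.13 F [-0.3  1.5  5.7] (np.float64(0.1904), np.float64(29.8))
15.98 y 0.466 Tz 0.088 j7 0.289 g 108.16 F [-1.2  1.4  5.3] (np.float64(0.1903), np.float64(29.78))
16.07 y 0.436 Tz 0.078 j7 0.273 g 108.21 F [-0.8  2.   5. ] (np.float64(0.1903), np.float64(29.76))
16.15 y 0.406 Tz 0.118 j7 0.254 g 108.28 F [-1.6  0.8  6.1] (np.float64(0.1903), np.float64(29.75))
16.23 y 0.376 Tz 0.148 j7 0.232 g 108.36 F [-0.4  1.8  6.5] (np.float64(0.1903), np.float64(29.74))
16.32 y 0.346 Tz 0.178 j7 0.209 g 108.45 F [0.  2.  6.5] (np.float64(0.1903), np.float64(29.74))
16.4 y 0.316 Tz 0.215 j7 0.185 g 108.56 F [-0.8  1.9  6. ] (np.float64(0.1903), np.float64(29.73))
16.48 y 0.286 Tz 0.241 j7 0.159 g 108.67 F [-1.   1.4  7.5] (np.float64(0.1903), np.float64(29.72))
16.57 y 0.256 Tz 0.185 j7 0.133 g 108.79 F [-0.5  1.1  6.3] (np.float64(0.1903), np.float64(29.7))
16.65 y 0.226 Tz 0.298 j7 0.105 g 108.92 F [0.1 1.  6.5] (np.float64(0.1903), np.float64(29.7))
16.73 y 0.196 Tz 0.274 j7 0.077 g 109.06 F [-0.6  1.3  7.3] (np.float64(0.1902), np.float64(29.68))
```

The clean moving curve puts the rise at 0.226 N m, with the bite at a tool angle of about 0.47. The earlier setting was near 0.38, which is on the tight side. Another 0.08 rad gives 0.30.

```bash
python3 -m jog '[[0,0,0,0.03]]' >/dev/null; python3 r.py; python3 -m jog '[[0,0,0,0.03]]' >/dev/null; python3 r.py; python3 -m jog '[[0,0,0,0.02]]' >/dev/null; python3 r.py
python3 -m jog '[[0,0,0,0],[0,0,0,0],[0,0,0,0]]' >/dev/null; python3 r.py
python3 -m jog '[[0,0,0,0],[0,0,0,0],[0,0,0,0],[0,0,0,0],[0,0,0,0],[0,0,0,0],[0,0,0,0],[0,0,-1,0],[0,0,-3,0],[0,0,-5.5,0],[0,0,-8,0],[0,0,-10,0],[0,0,-12,0],[0,0,-12,0],[0,0,-12,0],[0,0,-12,0]]' -1
python3 - <<'E'
from h import *
c=cam('wrist','wrist5.png'); np.savez('wrist5.npz',**c); cam('top','top5.png')
b=cv2.imread('pics/wrist5.png'); cv2.imwrite('pics/c6.png',cv2.resize(b[100:220,230:380],None,fx=5,fy=5,interpolation=cv2.INTER_CUBIC))
P=cloud(c);m=(P[...,2]>.077)&(P[...,2]<.09)&(np.hypot(P[...,0]-.5185,P[...,1]+.0745)<.04)
r=cv2.minAreaRect(P[m][:,:2].astype(np.float32));print(r)
E
```

```text
16.82 y 0.167 Tz 0.313 j7 0.048 g 109.21 F [-0.7  2.   7.5] (np.float64(0.1902), np.float64(29.68))
16.9 y 0.137 Tz 0.342 j7 0.019 g 109.38 F [-0.8  2.1  7.9] (np.float64(0.1902), np.float64(29.67))
16.98 y 0.117 Tz 0.398 j7 -0.22 g 109.46 F [-0.1  1.   8.4] (np.float64(0.1902), np.float64(29.66))
17.23 y 0.118 Tz 0.174 j7 -0.16 g 108.84 F [-1.1  0.7  8.3] (np.float64(0.1902), np.float64(29.65))
t: 18.57
eef_pos: [0.5189, -0.0744, 0.1762]
tool_rot: [-0.0, 0.664, 0.748, -0.0]
contact_force: [-0.3, -0.3, 0.9]
gripper_width: 0.998
grasp_force: 0.0
((0.5196722149848938, -0.07509168982505798), (0.011927523650228977, 0.04911636933684349), 8.575703620910645)
```

View pics/c6.png

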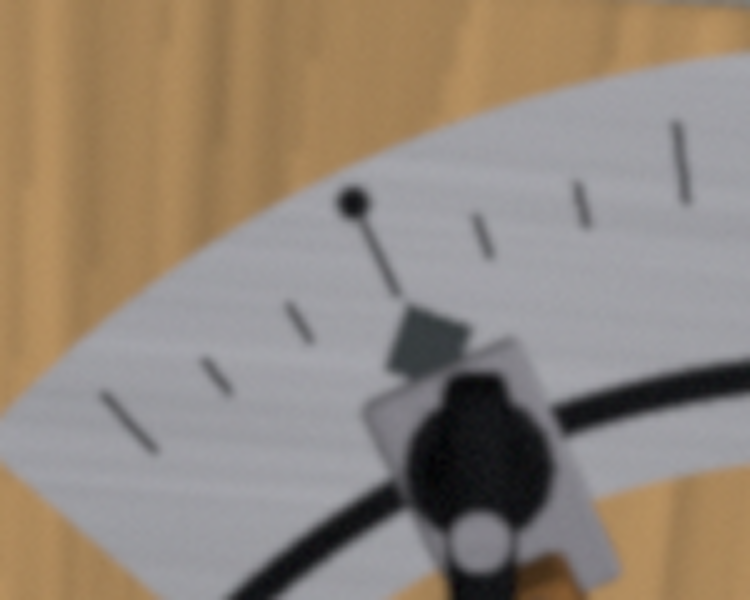

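The pointer tip (408,306) is in line with the end of the dotted line (398,296), about 1 mm off. The bar stayed where I left it and the arm is clear, so I'm handing in.

```bash
python3 -c "
from station import bot
print(bot.hand_in())"
```

```text
the job is handed in; nothing more can be done
None
```

The job is handed in at about 18.6 s, with no verdict returned: the knob was loosened, the pointer stands about 1 mm from the dotted 30° line, and the knob is nipped up to a rise of about 0.3 N m (roughly 43 N by my estimate); I never went near the tongs, stamp or saucer.

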